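# Hang the caddy chain at the drinks counter

## Robot

A 7-joint arm with a two-finger parallel gripper is mounted at the origin on the work surface. World frame = base frame: x ahead of the robot, y to its left, z up, the work surface at z = 0. Lengths are in mm, angles in rad, forces in N, time in s.
With the tool pointing down it reaches from about 400 to 875 mm from the base axis. Payload 19.3 kg.
Tool frame: the origin (TCP) lies midway between the tips of the shut fingers; the grasp point (between the pads) lies 19 mm behind it; z points along the fingers, x is the direction in which the jaws open and shut, and the axes are right-handed (so a half turn about z gives the same grasp; the last joint's range is limited). The gripper opens to 85 mm and grips with 20 to 120 N. Pads are 22 mm wide; open, the fingers measure 114 mm over their backs; the gripper's body (76 mm by 85 mm) begins 54 mm behind the grasp point. The pads swing forward as they close: fully open they stand 13 mm farther back than shut.
Start: joints at [-1.402, 0.521, -0.036, 1.599, 0.021, 1.021, -0.113], TCP at [147.855, 607.251, 231.291] pointing down, gripper open.
Joint ranges: [-2.91, 2.91], [-0.3, 2.13], [-1.5, 1.42], [0.17, 2.43], [-1.26, 4.41], [0.16, 1.93], [-2.52, 2.52]. Speed limits (rad/s): [1.89, 1.89, 2.39, 2.39, 3.01, 3.01, 3.01].

## Interface

Orientations are given as a unit quaternion [x, y, z, w].
In Python, from plant import * gives the robot as it stands. The module is installed in compiled form; this text tells all that it offers. Calls block until the motion is done:
- move_pose(position, orientation): joint-space move of the TCP to a pose.
- line_to(position, velocity=150, frame=None): straight line of the TCP; frame=None keeps the orientation; velocity is the mean speed in mm/s.
- move_joints(angles): joint-space move.
- set_gripper(opening, force=None): finger opening in mm; force is the grip in N (None keeps the last); returns when the fingers have stopped.
- wait(seconds).
- solve_ik(position, orientation): joint angles nearest the present ones, or None.
- camera(name): name is "scene" or "top" or "wrist"; returns a dict with "pixels" (420x560x3 uint8, blue, green, red), "vertical_fov" (degrees; the focal length in pixels is half the picture's height over the tangent of half this angle, whatever the lens; pixels are square), "cx", "cy" (the principal point, pixels), "R" (3x3) and "t" (3): a world point X has camera coordinates R X + t. Camera axes: x right, y down, z forward; pixel columns grow to the right and rows downward; lengths in mm; the calibration is good to about 2 mm. A picture is of the moment at which its call begins. There is no depth.
A pose or a line that the arm cannot do raises PlanningError and nothing moves.
- job_done(): hands the job in, once; it reports no verdict.
Readings, each from a call of its own:
- get_clock(): time.
- get_qpos(): joint angles.
- get_qd(): joint speeds.
- get_effort(): joint torques, N m.
- get_eef_pos(): TCP position.
- get_orientation(): TCP orientation.
- get_contact_force(): force on the tool from outside, world axes, zero at the start.
- get_torque(): the same for the moment, N m.
- get_opening(): finger opening in mm.
Only numpy, scipy, OpenCV 4.12 (cv2) and the standard library are available. Lean on these libraries where they do the work, as an engineer would, in place of code of your own. Each camera call takes 0.05 s, during which the arm holds its last target.

## Task

Set up the hanging caddy at the drinks counter. First move the steel drop hanger from the low rail onto the tall rail and let go of it; then hook the white caddy into the loop at the hanger's lower end, so that it hangs there free and level, clear of the counter and of the tall rail's stand. Leave the bottle, the jar and the cup where they are.

Things in the scene. Friction and masses are not known exactly. Their poses are not given: they have to be found in the camera images.
- tall_rail: Tall steel rail stand, fixed: base plate 100 (x) x 290 (y) x 12 mm, two posts of 14 mm diameter at y = -130 and +130 mm, a level round bar of 12 mm diameter along y between them, centre line 270 mm above the counter. Knobs of 20 mm diameter top the posts; nothing is higher. Origin: centre of the base's underside; -x faces the robot's side.
- tall_rail_mid (a point): Middle of the tall rail's bar, on its centre line, 270 mm up. Axes as tall_rail (y along the bar).
- low_rail: Low steel rail stand, fixed; the hanger hangs on it at the start. Base plate 90 (x) x 180 (y) x 12 mm, posts of 14 mm diameter at y = -75 and +75 mm with 20 mm knobs, a level round bar of 12 mm diameter along y, centre line 150 mm above the counter. Origin: centre of the base's underside.
- low_rail_mid (a point): Middle of the low rail's bar, on its centre line, 150 mm up. Axes as low_rail.
- hanger: Dark steel drop hanger, 90 g, 8 mm round bar, 176 mm tall: grip tab on top, inverted hook in its xz plane, closed loop below in its yz plane. Origin: the rail's centre line when hung; z up, x at the start as the low rail's. Hook: crown centre line at z = +10 mm, inside width 32 mm, shank at x = -20 mm (z = -10 to -52, back to x = 0 at z = -64 mm), lip on the +x side. It can swing.
- hanger_grip (a point): On the hanger's black grip tab, a block 14 (x) x 26 (y) x 42 mm (z) from 10 to 52 mm above the hanger's origin; this point lies 34 mm above the origin. Axes as hanger.
- hanger_ball (a point): Centre of the 16 mm ball that ends the hanger's hook lip, at x = +24, z = -16 mm from its origin. The hook is open below it: to unhook, lift 32 to 44 mm (40 is good) and move along the hanger's -x by 50 mm or more; to hang it on a bar, the reverse. Axes as hanger.
- hanger_loop (a point): Middle of the flat bottom bar (8 mm thick, 24 mm long along y) of the hanger's closed lower loop, on its centre line, 120 mm below the hanger's origin. The loop's sides are at y = -28 and +28 mm, its peak at the middle 56 mm above this bar (centre lines), its shoulders 44 mm above. Axes as hanger.
- caddy: White open caddy, 160 g, with paper sticks and lids (part of it): tray 140 (x from -65 to +75 mm) x 100 (y) x 36 mm, standing on the counter. Origin: underside, straight below its hook's crown. A dark steel bail of 8 mm bar rises from the side walls at x = 0 to z = 72 mm and carries an inverted hook in the xz plane, open towards +x below its lip. Hung freely it is level.
- caddy_lip (a point): End of the caddy hook's lip (8 mm bar; its lowest point is 4 mm below this), at x = +15, z = 98 mm from the origin. With caddy_hook 18 to 38 mm above hanger_loop (28 is good), the lip goes through the loop along the caddy's +x; then lower until the crown rests on the bar. Axes as caddy.
- caddy_hook (a point): Where the centre line of the loop's bottom bar lies when the caddy hangs: under the crown of the caddy's hook, 107 mm above the origin. The crown's top is 12 mm above this point, the hook's inside width 20 mm (8 mm bar), its neck at x = -14 mm. Axes as caddy.
- caddy_handle (a point): Grip point in the caddy's front handle, a white upright fin 48 (x) x 14 (y) x 36 mm (z from 16 to 52 mm) standing out along -x from the tray's front wall. This point is 93 mm from the origin along -x, 40 mm above the underside. Pinch across y. Axes as caddy.
- syrup_bottle: Bystander: amber syrup bottle, 68 mm diameter, 190 mm tall; origin at its underside.
- cup: Bystander: paper cup, 84 mm rim diameter, 100 mm tall; origin at its underside.
- sugar_jar: Bystander: glass sugar jar with steel cap, 84 mm diameter, 110 mm tall; origin at its underside.

How it is judged (in metres and radians):
On the way, in this order (a step that is already met when the one before it is completed fails the run):
1. the hanger hangs on the tall rail, let go (x of hanger in the frame of tall_rail_mid between -0.01 and 0.01 m and z of hanger in the frame of tall_rail_mid between -0.008 and 0.01 m and y of hanger in the frame of tall_rail_mid between -0.11 and 0.11 m and contact force between hanger and tall_rail above 0.2 N and contact force between the fingers and hanger below 0.05 N and linear speed of hanger below 0.05 m/s), for 0.3 s.
2. the caddy hangs by its hook from the hanger's loop, let go (x of hanger in the frame of tall_rail_mid between -0.01 and 0.01 m and z of hanger in the frame of tall_rail_mid between -0.008 and 0.01 m and y of hanger in the frame of tall_rail_mid between -0.11 and 0.11 m and contact force between hanger and tall_rail above 0.2 N and distance between caddy_hook and hanger_loop below 0.022 m and contact force between caddy and hanger above 0.5 N and contact force between caddy and tall_rail below 0.05 N and height (world z) of caddy above 0.03 m and angle between caddy's own z axis and vertical below 0.17 rad and contact force between the fingers and caddy below 0.05 N and linear speed of caddy below 0.05 m/s), for 0.3 s.
At the end, for the whole second after the job is handed in: Hanger's origin within 10 mm of the tall rail's bar (8 mm below it), within 110 mm of its middle along it; caddy_hook within 22 mm of hanger_loop; caddy over 30 mm above the counter, tilted under 0.17 rad, clear of the stand; both let go, under 0.05 m/s (caddy under 0.6 rad/s) (all of step 2 and contact force between the fingers and hanger below 0.05 N and linear speed of hanger below 0.05 m/s and angular speed of caddy below 0.6 rad/s); the robot touches nothing.
It fails at once if the syrup bottle is moved more than 30 mm or tipped (distance of syrup_bottle from where it was at the start of the episode above 0.03 m or angle between syrup_bottle's own z axis and vertical above 0.3 rad).
It fails at once if the paper cup is moved more than 30 mm or tipped (distance of cup from where it was at the start of the episode above 0.03 m or angle between cup's own z axis and vertical above 0.3 rad).
It fails at once if the sugar jar is moved more than 30 mm or tipped (distance of sugar_jar from where it was at the start of the episode above 0.03 m or angle between sugar_jar's own z axis and vertical above 0.3 rad).
It also fails if it takes over 72 s, if anything falls off the work surface, if the arm or the gripper's body presses on something with over 40 N, if the wrist force passes 120 N, or if a joint passes its speed limit or range.

## Working session

There is one attempt and no reset: what is moved stays moved. The work goes in short steps, each a Python script; the robot and the scene stay as the last script left them, time stands still between calls to the robot, and variables do not carry over. Pictures are saved under pics/ and viewed, and the job is handed in when it is done.

```bash
ls; mkdir -p pics; python3 - <<'E'
from plant import *
import cv2,numpy as np
for n in ["scene","top","wrist"]:
    c=camera(n); cv2.imwrite(f"pics/{n}0.png",c["pixels"])
    print(n,c["vertical_fov"],c["cx"],c["cy"],np.round(c["R"],4).tolist(),np.round(c["t"],1), np.round(-np.array(c["R"]).T@np.array(c["t"]),1))
print(get_clock(),get_eef_pos(),get_orientation())
E
```

```text
pics
scene 45.75485304642832 276.66390818753445 208.04534814938364 [[0.1042, 0.9945, -0.0121], [0.8003, -0.0911, -0.5926], [-0.5904, 0.0521, -0.8054]] [-131.2 -327.1 1635.5] [1241.2   15.5 1121.8]
top 47.40957702179461 281.68297665592195 203.32925216770158 [[-0.0087, -0.9999, 0.0076], [-0.9953, 0.0079, -0.0966], [0.0965, -0.0084, -0.9953]] [  74.9  562.2 1486.8] [ 416.8   82.8 1533.5]
wrist 67.14594058512138 280.7255268551107 211.8542645838701 [[0.2355, 0.9719, -0.0008], [0.9204, -0.2227, 0.3214], [0.3121, -0.0764, -0.947]] [-623.9  -43.5  380.9] [ 68.  625.8 374.2]
0.15 [147.79935235 607.00891122 230.83165815] [ 7.86308623e-01  6.17833753e-01 -3.37837105e-04  2.97540398e-04]
```

View pics/scene0.png

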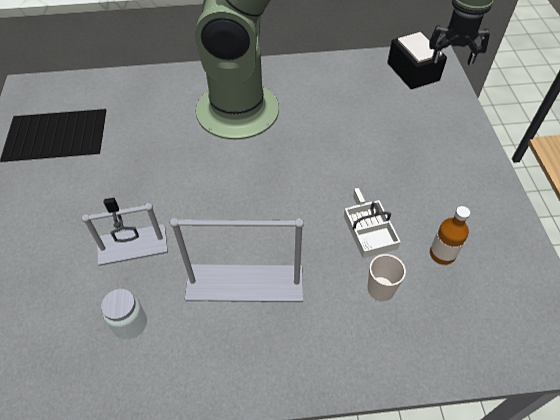

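View pics/top0.png

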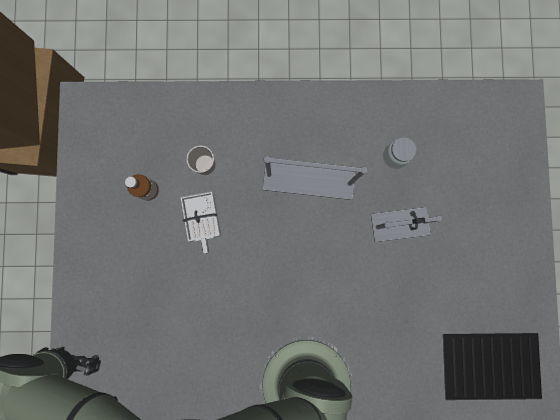

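View pics/wrist0.png

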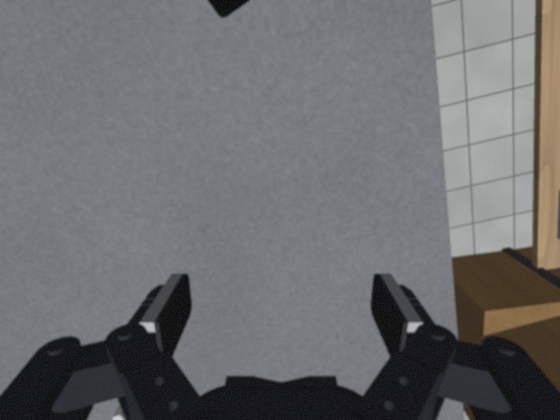

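```bash
cat > h.py <<'E'
import numpy as np,cv2
from scipy.spatial.transform import Rotation as Ro
def cam(c):
    f=210/np.tan(np.radians(c["vertical_fov"])/2)
    return f,c["cx"],c["cy"],np.array(c["R"]),np.array(c["t"])
def ray(c,p):
    f,cx,cy,R,t=cam(c); d=R.T@np.array([(p[0]-cx)/f,(p[1]-cy)/f,1.]); return -R.T@t,d/np.linalg.norm(d)
def onz(c,p,z):
    o,d=ray(c,p); return o+d*(z-o[2])/d[2]
def proj(c,X):
    f,cx,cy,R,t=cam(c); q=R@np.array(X,float)+t; return np.array([cx+f*q[0]/q[2],cy+f*q[1]/q[2]])
def tri(obs):
    A=np.zeros((3,3));b=np.zeros(3);L=[]
    for c,p in obs:
        o,d=ray(c,p);P=np.eye(3)-np.outer(d,d);A+=P;b+=P@o;L.append((o,P))
    X=np.linalg.solve(A,b); return X,[round(float(np.linalg.norm(P@(X-o))),1) for o,P in L]
def crop(c,x0,y0,w,h,s,name,marks=()):
    im=cv2.resize(c["pixels"][y0:y0+h,x0:x0+w],None,fx=s,fy=s,interpolation=cv2.INTER_CUBIC)
    for m in marks: cv2.circle(im,(int((m[0]-x0+.5)*s),int((m[1]-y0+.5)*s)),2,(0,0,255),-1)
    cv2.imwrite("pics/"+name+".png",im)
E
python3 - <<'E'
from plant import *
from h import *
import pickle
t=camera("top");s=camera("scene");pickle.dump((s,t),open("c0.pkl","wb"))
a=cv2.resize(t["pixels"][140:260,170:270],None,fx=4,fy=4,interpolation=2)
b=cv2.resize(t["pixels"][140:260,360:460],None,fx=4,fy=4,interpolation=2)
cv2.imwrite("pics/t1.png",np.hstack([a,b]))
a=cv2.resize(s["pixels"][180:280,330:420],None,fx=4,fy=4,interpolation=2)
b=cv2.resize(s["pixels"][180:280,70:180],None,fx=4,fy=4,interpolation=2)
cv2.imwrite("pics/s1.png",np.hstack([a,b]))
a=cv2.resize(t["pixels"][140:220,250:380],None,fx=5,fy=5,interpolation=2)
cv2.imwrite("pics/t2.png",a)
a=cv2.resize(s["pixels"][205:310,160:320],None,fx=5,fy=5,interpolation=2)
cv2.imwrite("pics/s2.png",a)
E
```

```text
(no output)
```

View pics/t1.png

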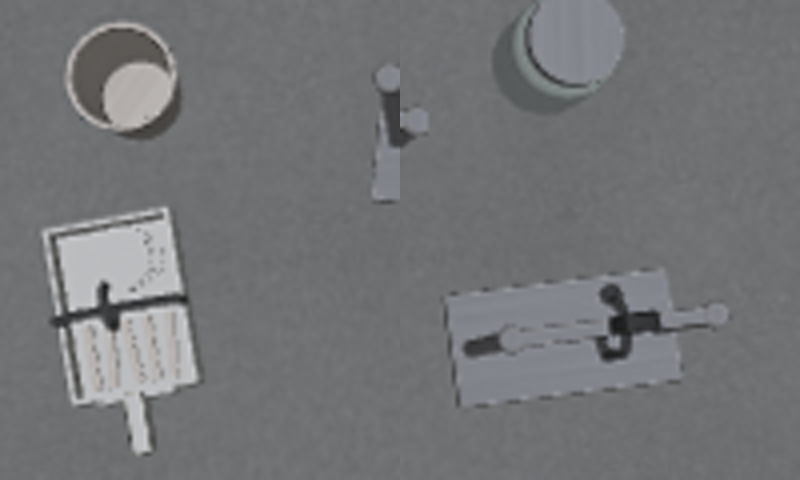

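View pics/s1.png

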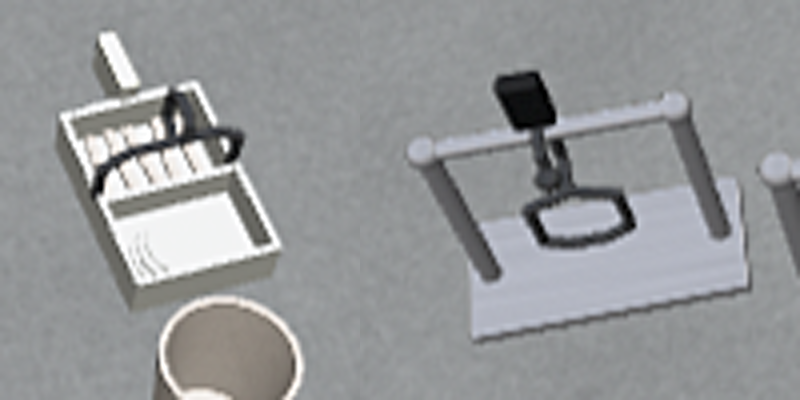

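View pics/t2.png

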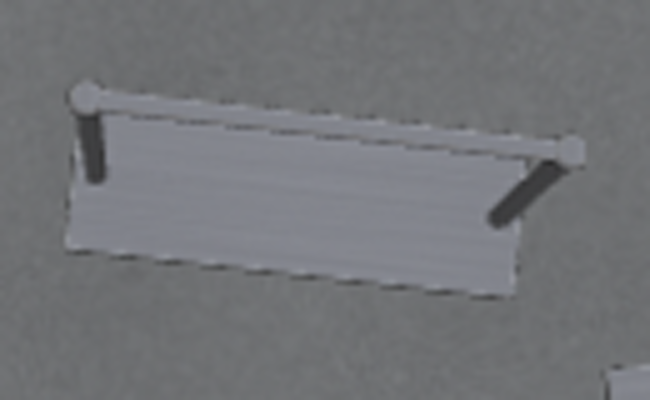

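View pics/s2.png

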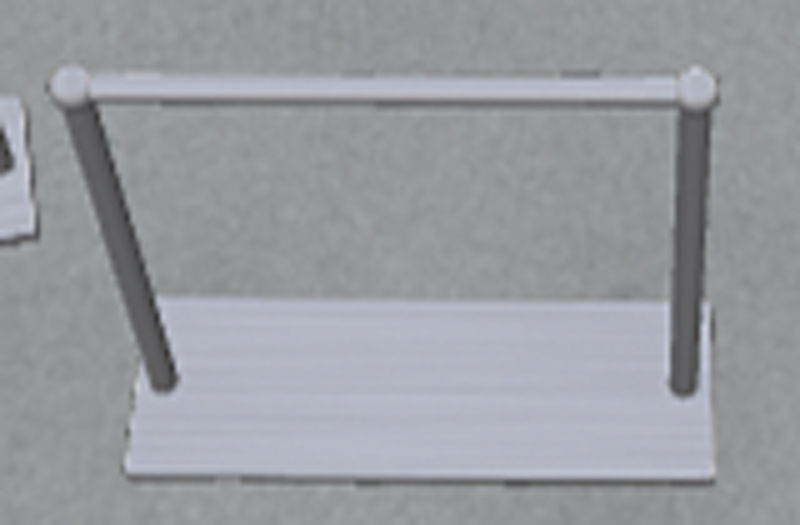

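```bash
python3 - <<'E'
from h import *
import pickle
s,t=pickle.load(open("c0.pkl","rb"))
r=lambda a:np.round(a,1)
for n,ps,pt in [("low+y",(148.6,205.9),(387.6,224.5)),("low-y",(85.1,217.4),(438.8,218)),("tall+y",(299,222.6),(267,159.2)),("tall-y",(173.8,222),(364,170))]:
    print(n,*[ (r(a) if i==0 else a) for i,a in enumerate(tri([(s,ps),(t,pt)]))])
# tab
def dark(c,x0,y0,w,h,th):
    g=c["pixels"][y0:y0+h,x0:x0+w].max(2); m=(g<th).astype(np.uint8)
    n,l,st,ce=cv2.connectedComponentsWithStats(m); return [(st[i].tolist(),r(ce[i]+[x0,y0])) for i in range(1,n) if st[i][4]>8]
print(dark(s,70,180,110,60,35)); print(dark(t,400,205,50,40,35))
# tops of base corners, caddy
def P(zx,zy,x0,y0,k,ox=0): return (x0+(zx-ox)/k-.4,y0+zy/k-.4)
for nm,p in [("handle end",P(143,453,170,140,4)),("handle root",P(133,400,170,140,4))]: print(nm,r(onz(t,p,52)))
for nm,p in [("c1",P(44,230,170,140,4)),("c2",P(168,209,170,140,4)),("c3",P(198,382,170,140,4)),("c4",P(76,403,170,140,4))]: print(nm,r(onz(t,p,36)))
for nm,p in [("sc far handle end",P(105,35,330,180,4))]: print(nm,r(onz(s,p,52)))
for nm,p in [("s c",P(60,117,330,180,4)),("s c",P(200,85,330,180,4)),("s c",P(280,245,330,180,4)),("s c",P(135,290,330,180,4))]: print(nm,r(onz(s,p,36)))
print("cup",onz(t,P(120,76,170,140,4),100),"jar",onz(t,P(575,40,360,140,4,400),110),"bottle",onz(t,(131,183),190))
E
```

```text
low+y [ 486.7 -233.5  150.1] [1.8, 1.8]
low-y [ 504.3 -383.6  150.1] [1.2, 1.2]
tall+y [658.6 111.7 269.1] [1.2, 1.2]
tall-y [ 627.3 -148.   268.6] [1.1, 1.1]
[([35, 18, 14, 14, 112], array([111.8, 206. ])), ([64, 49, 5, 9, 14], array([136. , 232.8])), ([42, 53, 5, 7, 11], array([114. , 236.1]))]
[([13, 14, 3, 4, 9], array([414.2, 220.4]))]
handle end [409.1 306.6  52. ]
handle root [449.9 314.6  52. ]
c1 [584.1 388.   36. ]
c2 [600.  290.7  36. ]
c3 [463.8 266.5  36. ]
c4 [448.3 361.5  36. ]
sc far handle end [414.7 307.5  52. ]
s c [468.6 267.7  36. ]
s c [452.7 367.5  36. ]
s c [585.2 389.3  36. ]
s c [608.  289.8  36. ]
cup [694.08613857 318.71960594 100.        ] jar [ 715.33374944 -299.09504946  110.        ] bottle [608.12943957 497.04897239 190.        ]
```

```bash
cat >> h.py <<'E'
def Q(yaw,tilt=0.):
    # tool z down, tool x (jaw axis) along heading yaw; 
    R=Ro.from_euler('z',yaw)*Ro.from_euler('x',np.pi)
    return R
LOWM=np.array([495.5,-308.5,150]);LY=0.117
TALLM=np.array([643,-18,270.]);TY=-0.120
E
python3 - <<'E'
from plant import *
from h import *
import pickle
s,t=pickle.load(open("c0.pkl","rb"))
q=get_orientation();R=Ro.from_quat(q);print(np.round(R.as_matrix(),3))
w=camera("wrist");o=-np.array(w["R"]).T@w["t"];print("cam in tool",R.inv().apply(o-get_eef_pos()))
print(onz(s,(111.8,206.0),181))
# top: tab dark
g=t["pixels"][205:245,400:450].max(2)
np.set_printoptions(linewidth=250);print(g[8:25,5:30])
for name,X,yaw in [("hang",LOWM+[0,0,15],LY),("tall",TALLM+[0,0,15],TY),("caddy",[430,311,21],.17+np.pi/2),("cadtall",[550,-7,64],TY+np.pi/2)]:
  for k in [-1,0,1]:
    j=solve_ik(list(X),list(Q(yaw+k*np.pi).as_quat())); print(name,k,None if j is None else np.round(j,2))
E
```

```text
[[ 0.237  0.972 -0.   ]
 [ 0.972 -0.237 -0.   ]
 [-0.     0.    -1.   ]]
cam in tool [  -0.79400051  -81.96099267 -143.36186003]
[ 501.3538787  -310.63050988  181.        ]
[[143 142 142 143 123  66  60  64  58  60  83 137 142 142 141 142 142 142 143 143 143 144 126 115 116]
 [140 141 140 142 147  79  60  47  39  54  86 141 145 144 143 143 144 144 144 145 145 146 132 115 115]
 [143 144 143 144 146 110  73  52  48  58  58 133 146 144 143 144 143 143 142 142 141 142 149 120 115]
 [141 142 143 142 144 148 127 106  73  56  61  85 138 144 142 143 144 139 139 142 141 140 153 122 111]
 [141 141 140 141 141 142 145 148 111  65  61  68 132 139 136 136 138 109 101 132 140 141 143 123 102]
 [142 142 142 141 142 142 143 139 141  87  56  46  76  60  40  37  39  42  39  65 125 143 138 144 146]
 [137 135 138 139 139 141 145  90  53  33  32  46  59  58  58  55  54  53  49  56 137 144 141 140 141]
 [114 106 116 123 129 134 142  67  28  33  33  43  60  60  59  58  57  56  53  43 130 143 141 140 140]
 [146 148 145 144 142 143 147  70  30  35  33  41  61  60  58  55  55  54  52  47 101 136 137 134 130]

[... 752 characters left out ...]
48  57  70  72  99 141 146 145 144 143 143 142 142 141 141 139 140 152]]
hang -1 [-0.24  0.93  1.22  1.81 -0.97  1.15 -1.7 ]
hang 0 [ 0.07  0.61  0.56  1.8  -0.41  0.86  0.95]
hang 1 [-0.24  0.93  1.22  1.81 -0.97  1.15 -1.7 ]
tall -1 [ 0.63  0.8  -1.27  1.44  0.76  1.45  2.38]
tall 0 [-0.48  0.59  0.68  1.51 -0.39  1.18  0.14]
tall 1 [ 0.63  0.8  -1.27  1.44  0.76  1.45  2.38]
caddy -1 [-1.02  0.75  0.4   2.   -0.59  0.51 -1.6 ]
caddy 0 [-0.68  0.7  -0.08  1.98  0.11  0.47  0.9 ]
caddy 1 [-1.02  0.75  0.4   2.   -0.59  0.51 -1.6 ]
cadtall -1 [-0.49  0.74  0.57  1.94 -0.64  0.65 -1.2 ]
cadtall 0 [-0.15  0.65  0.07  1.93 -0.08  0.57  1.43]
cadtall 1 [-0.49  0.74  0.57  1.94 -0.64  0.65 -1.2 ]
```

```bash
python3 - <<'E'
from plant import *
from h import *
import pickle
s,t=pickle.load(open("c0.pkl","rb"))
print("tab top",onz(t,(420.6,220.2),202))
wp=[[400,150,380],[470,-310,275]]
print(get_clock())
move_pose(wp[0],list(Q(0.5).as_quat()));print(get_clock(),get_eef_pos())
move_pose(wp[1],list(Q(LY).as_quat()));print(get_clock(),get_eef_pos(),get_qpos())
w=camera("wrist");cv2.imwrite("pics/w1.png",w["pixels"]);pickle.dump(w,open("w1.pkl","wb"))
E
```

```text
tab top [ 495.39559595 -316.02449024  202.        ]
0.3
2.2583 [399.86757609 150.99081088 379.69624616]
4.0 [ 470.5338769  -309.08243026  274.95051038] [-0.2775494   0.71418911  1.25464687  1.75042781 -0.72237727  1.22948489
  1.29037157]
```

View pics/w1.png

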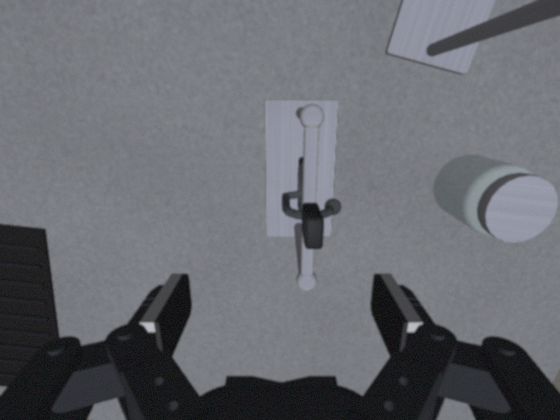

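```bash
python3 - <<'E'
from h import *
import pickle
w=pickle.load(open("w1.pkl","rb"))
a=onz(w,(312.3,116),150);b=onz(w,(306.3,282),150);print(a,b,(a+b)/2,np.arctan2(-(a-b)[0],(a-b)[1]),np.linalg.norm(a-b))
crop(w,270,170,90,100,6,"w1c")
g=w["pixels"].max(2)[170:270,270:360];n,l,st,ce=cv2.connectedComponentsWithStats((g<32).astype(np.uint8));print(st,ce+[270,170])
E
```

```text
[ 487.9037341  -233.37706917  150.        ] [ 505.36458578 -386.27011952  150.        ] [ 496.63415994 -309.82359434  150.        ] 0.11371040141359015 153.88686164215176
[[   0    0   90  100 8837]
 [  33   35   18   13  162]
 [  34   47    1    1    1]] [[314.56274754 219.66040511]
 [311.14197531 210.7654321 ]
 [304.         217.        ]]
```

View pics/w1c.png

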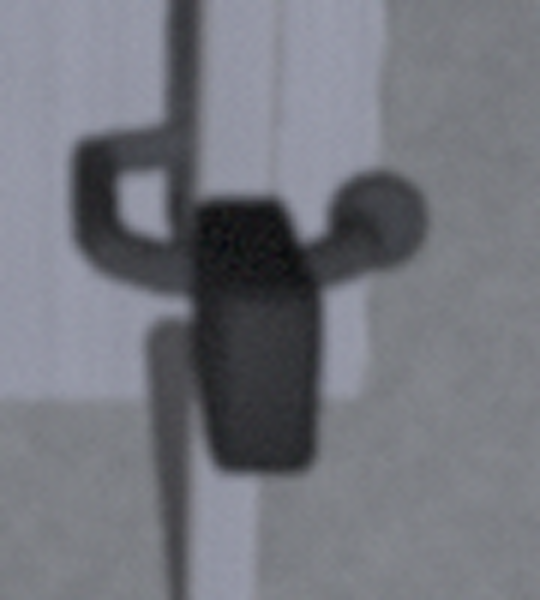

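```bash
sed -i 's/^LOWM.*/LOWM=np.array([496.2,-309.2,150]);LY=0.115/' h.py; python3 - <<'E'
from plant import *
from h import *
import pickle
w=pickle.load(open("w1.pkl","rb"))
T=onz(w,(312.9,232.9),202);print("tab",T)
yd=np.array([-np.sin(LY),np.cos(LY),0]);xd=np.array([np.cos(LY),np.sin(LY),0])
v=(T-LOWM);print("along",v@yd,"across",v@xd)
g=LOWM+yd*(v@yd)+xd*.5*(v@xd)
q=list(Q(LY).as_quat())
print(get_contact_force())
move_pose([g[0],g[1],240],q)
line_to([g[0],g[1],165],100)
print(get_eef_pos())
set_gripper(0,40);print("open",get_opening(),get_contact_force(),get_clock())
w=camera("wrist");cv2.imwrite("pics/w2.png",w["pixels"])
s=camera("scene");crop(s,60,160,130,120,5,"s3")
E
```

```text
tab [ 495.65910441 -314.07401772  202.        ]
along -4.779757807077731 across -1.0966002471591647
[-0.28008708 -0.46170508 -0.02521787]
[ 496.33184047 -314.29848709  165.5089552 ]
open 13.656060054185621 [ 0.08271916 -0.45370541  1.86624149] 5.9
```

View pics/w2.png

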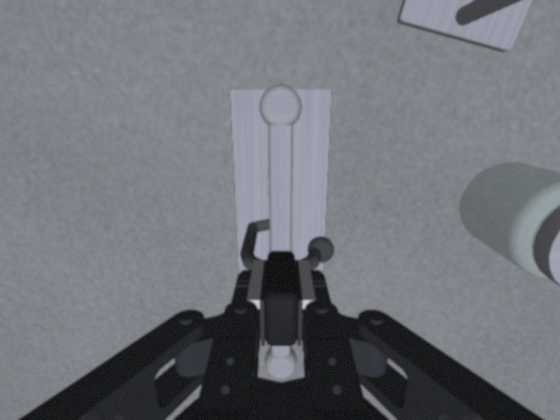

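View pics/s3.png

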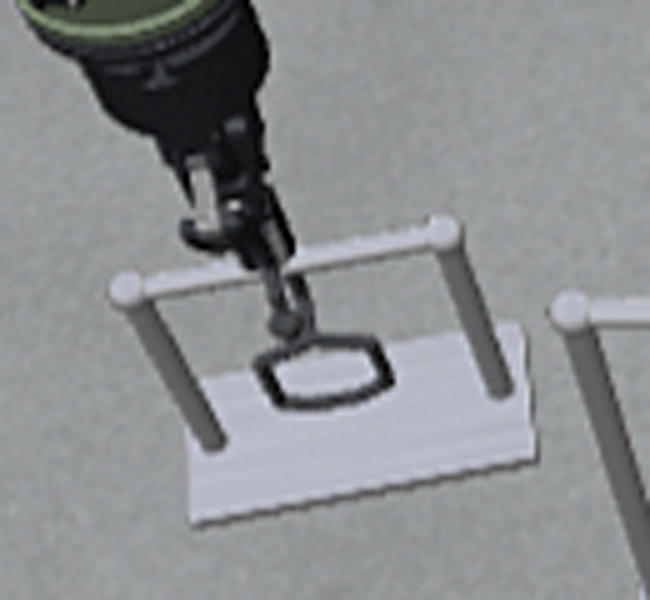

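```bash
python3 - <<'E'
from plant import *
from h import *
import pickle
p=np.array(get_eef_pos());xd=np.array([np.cos(LY),np.sin(LY),0])
line_to(list(p+[0,0,40]),80); print(get_opening(),get_contact_force())
line_to(list(p+[0,0,40]-75*xd),120); print(get_opening(),get_contact_force())
xt=np.array([np.cos(TY),np.sin(TY),0])
g=TALLM-80*xt+[0,0,15.5+40]
a=p+[0,0,40]-75*xd; line_to([a[0],a[1],g[2]],150)
s=camera("scene");cv2.imwrite("pics/s4.png",s["pixels"])
move_pose(list(g),list(Q(TY).as_quat()))
print(get_clock(),get_eef_pos(),get_qpos(),get_opening())
w=camera("wrist");cv2.imwrite("pics/w3.png",w["pixels"])
s=camera("scene");crop(s,140,100,200,200,3,"s5")
t=camera("top");crop(t,240,120,160,120,4,"t5")
pickle.dump((w,s,t),open("c3.pkl","wb"))
E
```

```text
13.238628882897652 [-0.62382786  0.95408321 -0.48817539]
13.525785595435249 [ 0.18416522  0.25768721 -2.34797808]
9.725 [563.29134065  -9.67218579 325.56233799] [-0.86701457  0.68073897  1.31831276  1.67996645 -0.67871479  1.32728921
  0.45386119] 13.483198520306393
```

View pics/w3.png

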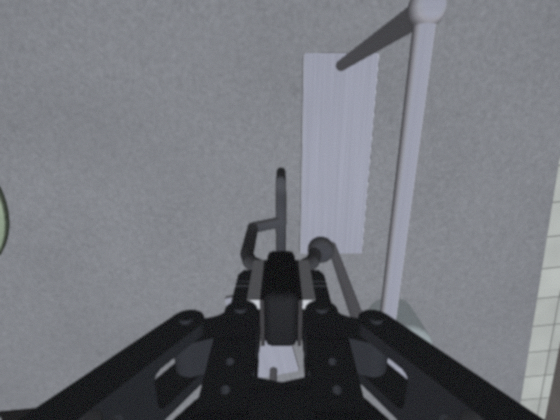

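View pics/s5.png

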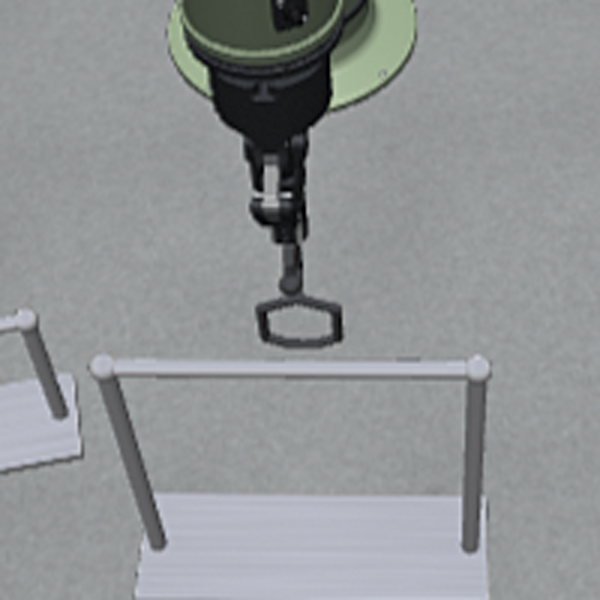

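View pics/t5.png

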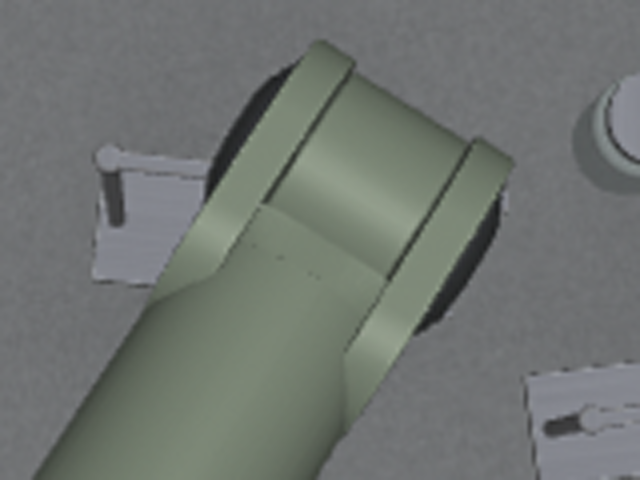

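```bash
python3 - <<'E'
from plant import *
from h import *
import pickle
w,s,t=pickle.load(open("c3.pkl","rb"))
xt=np.array([np.cos(TY),np.sin(TY),0]);yt=np.array([-xt[1],xt[0],0])
g=w["pixels"].astype(float).mean(2)
for r in [60,120,150,200,230]:
    row=g[r]; d=np.abs(np.diff(row)); c0=427-(r-15)*(427-393)/(300-15)
    lo=int(c0)-18; k=np.argsort(d[lo:int(c0)+18])[::-1][:4]+lo+.5
    e=np.array([k.min(),k.max()]); v=onz(w,(e.mean(),r),270)-TALLM
    print(r,np.sort(k),"across",round(v@xt,1),"along",round(v@yt,1))
v=onz(w,(427.5,9.5),270)-TALLM;print("knob",v@xt,v@yt)
G=TALLM+[0,0,55.5]
for d in [40,80]:
    j=solve_ik(list(G-(80-d)*xt),list(Q(TY).as_quat()));print(j)
print(solve_ik(list(G-[0,0,40]),list(Q(TY).as_quat())))
E
```

```text
60 [407.5 408.5 410.5 430.5] across -0.4 along 104.7
120 [400.5 401.5 404.5 422.5] across -0.3 along 71.7
150 [397.5 398.5 400.5 418.5] across -0.1 along 53.8
200 [391.5 392.5 394.5 395.5] across -5.4 along 21.3
230 [388.5 390.5 391.5 407.5] across 0.1 along 0.1
knob 0.7807072161728232 129.7027746152563
[-0.78044525  0.72958854  1.26505573  1.57474428 -0.70659331  1.36578673
  0.44187928]
[-0.69759039  0.7777919   1.21790115  1.46247688 -0.73086286  1.4059739
  0.42212916]
[-0.69395894  0.80731136  1.18759551  1.51866912 -0.76027414  1.33489772
  0.44769628]
```

```bash
python3 - <<'E'
from plant import *
from h import *
xt=np.array([np.cos(TY),np.sin(TY),0])
G=TALLM+[0,0,55.5]
line_to(list(G),100);print(get_eef_pos(),get_contact_force())
line_to(list(G-[0,0,38]),60);print(get_eef_pos(),get_contact_force())
line_to(list(G-[0,0,40.5]),20);print(get_eef_pos(),get_contact_force(),get_clock())
w=camera("wrist");cv2.imwrite("pics/w4.png",w["pixels"])
s=camera("scene");crop(s,140,100,200,200,3,"s6")
E
```

```text
[642.65690402 -18.09171351 325.55747095] [ 0.63773675  0.32516374 -1.08939828]
[643.10357724 -18.12865928 287.73751029] [ 0.56285408 -0.27564214  0.39502254]
[643.18463597 -18.15296696 285.29859813] [ 1.40284079 -0.21549058  1.23576919] 11.8833
```

View pics/w4.png

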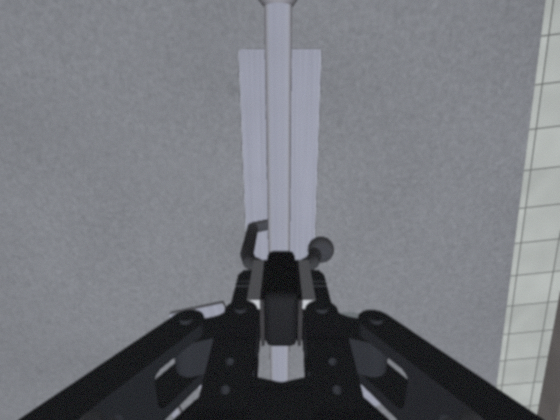

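View pics/s6.png

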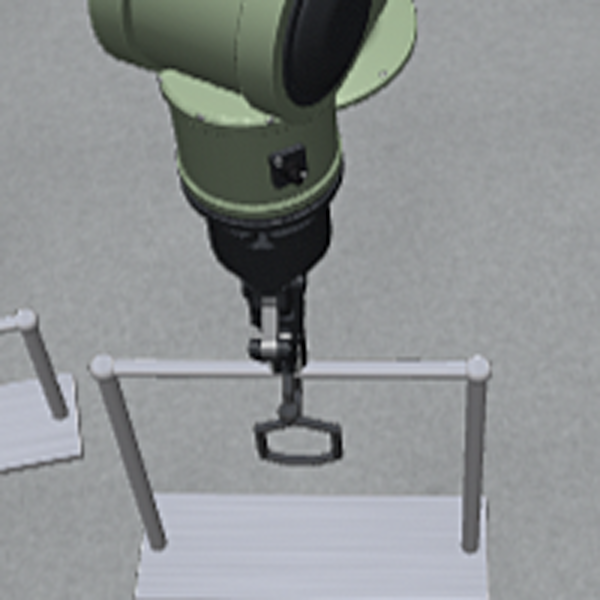

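The hanger straddles the tall bar (bar centred between shank and ball at columns ~250 to 320 in the wrist view). Release.

```bash
python3 - <<'E'
from plant import *
from h import *
import pickle
set_gripper(40);print(get_contact_force())
wait(0.6)
p=np.array(get_eef_pos())
line_to(list(p+[0,0,110]),150)
wait(.3)
w=camera("wrist");cv2.imwrite("pics/w5.png",w["pixels"])
s=camera("scene");crop(s,140,180,200,130,4,"s7");print(get_clock())
# caddy approach
wait(.5); s2=camera("scene");print(np.abs(s2["pixels"].astype(int)-s["pixels"]).max())
pickle.dump((w,s2),open("c5.pkl","wb"))
E
```

```text
[0.34724078 0.00962228 0.35721127]
14.2417
60
```

View pics/s7.png

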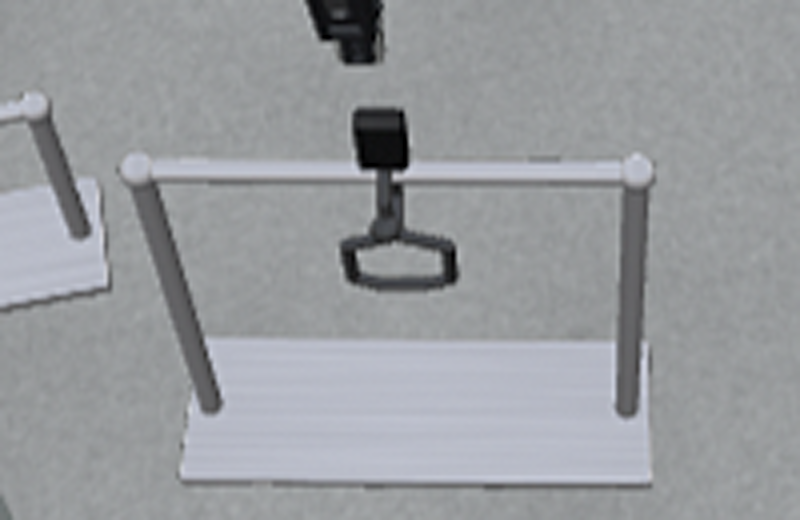

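View pics/w5.png

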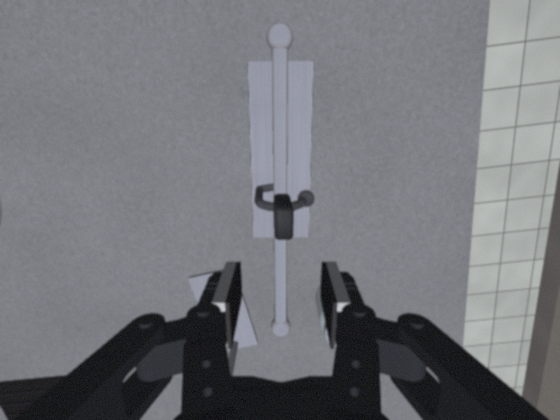

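```bash
python3 - <<'E'
from plant import *
from h import *
import pickle
w,s=pickle.load(open("c5.pkl","rb"))
print("pred loop px",proj(s,TALLM-[0,0,120]),"obs",(239.6,250.1), onz(s,(239.6,250.1),150), "tab", onz(w,(283.5,217),322))
line_to([480,20,395],250)
set_gripper(60)
move_joints([-0.62,0.40,0,1.8,0,0.94,0.95])
print(get_eef_pos(),get_orientation(),get_clock())
w=camera("wrist");cv2.imwrite("pics/w6.png",w["pixels"])
s=camera("scene");t=camera("top");crop(s,140,180,200,130,4,"s8")
pickle.dump((w,s,t),open("c6.pkl","wb"))
E
```

```text
pred loop px [239.83844717 252.03492501] obs (239.6, 250.1) [637.78813714 -18.22965473 150.        ] tab [646.20932177 -13.56038851 322.        ]
[479.83129147 269.03449678 232.80680717] [7.08014025e-01 7.06197995e-01 6.31992930e-04 3.63573273e-04] 17.7417
```

View pics/w6.png

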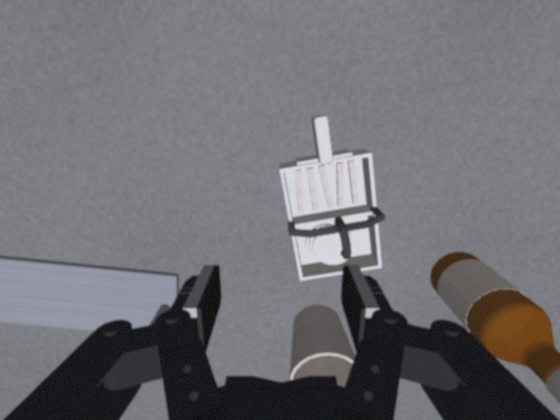

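View pics/s8.png

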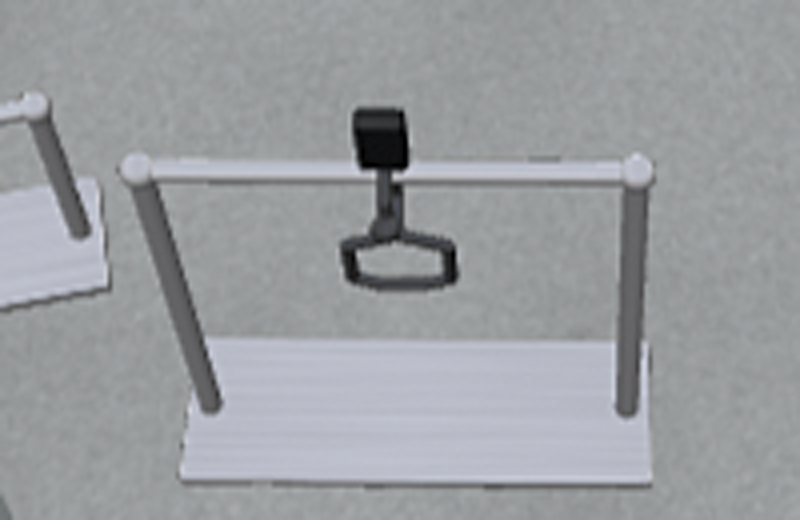

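```bash
python3 - <<'E'
from h import *
import pickle
w,s,t=pickle.load(open("c6.pkl","rb"))
crop(w,265,105,130,185,4,"w6c")
m=(w["pixels"].min(2)>170).astype(np.uint8); m[:105]=0;m[290:]=0;m[:,:265]=0;m[:,395:]=0
h=m.copy();h[150:]=0
ys,xs=np.nonzero(h)
for r in [118,122,130,138,146]:
    c=np.nonzero(h[r])[0]; 
    if len(c): print(r,c.min(),c.max(),onz(w,(c.mean(),r),52).round(1))
print(ys.min(),xs[ys==ys.min()])
E
```

```text
118 316 326 [410.6 308.1  52. ]
122 315 327 [414.4 308.2  52. ]
130 316 328 [422.  309.5  52. ]
138 317 329 [429.8 310.8  52. ]
146 318 330 [437.7 312.2  52. ]
116 [324 325]
```

View pics/w6c.png

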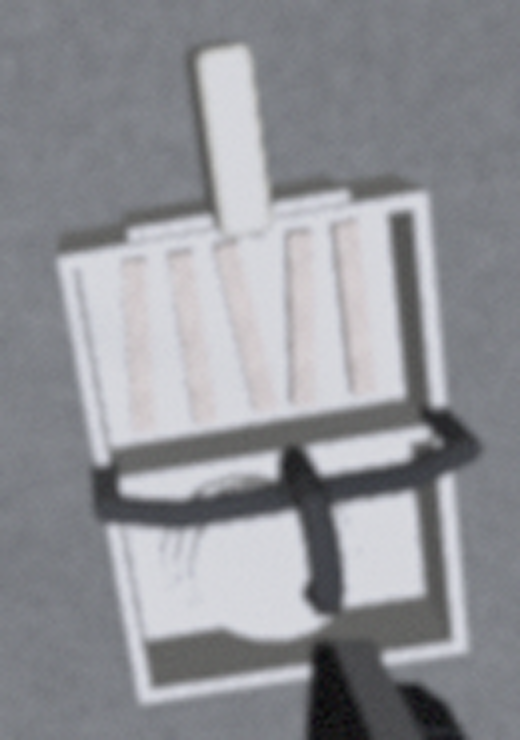

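```bash
cat >> h.py <<'E'
A=np.radians(20)
def QC(yaw,a=A): return Ro.from_euler('z',yaw)*Ro.from_euler('y',-a)*Ro.from_euler('z',np.pi/2)*Ro.from_euler('x',np.pi)
CY=0.168; HANDLE=np.array([432.,311.2,40.])
def tcp_for_grip(G,yaw): return np.array(G)+19*QC(yaw).as_matrix()[:,2]
LOOP=TALLM-[0,0,120]
def grip_for_hook(H,yaw): # hook point -> grip point
    return np.array(H)+Ro.from_euler('z',yaw).apply([-93,0,40-107])
E
python3 - <<'E'
from plant import *
from h import *
print(QC(CY).as_matrix().round(2))
def chk(n,G,y):
    P=tcp_for_grip(G,y); j=solve_ik(list(P),list(QC(y).as_quat())); print(n,P.round(1),None if j is None else np.round(j,2))
chk("above",HANDLE+[0,0,90],CY);chk("grasp",HANDLE,CY);chk("lift",HANDLE+[0,0,75],CY)
xt=np.array([np.cos(TY),np.sin(TY),0])
for d,h in [(-110,28),(-50,28),(0,28),(0,0)]: chk((d,h),grip_for_hook(LOOP+d*xt+[0,0,h],TY),TY)
E
```

```text
[[-0.17  0.93  0.34]
 [ 0.99  0.16  0.06]
 [ 0.    0.34 -0.94]]
above [438.4 312.3 112.1] [-1.09  0.49  0.29  2.2   0.4   0.21  0.51]
grasp [438.4 312.3  22.1] [-0.52  0.7  -0.45  2.2   1.57  0.49 -0.59]
lift [438.4 312.3  97.1] [-1.11  0.53  0.31  2.21  0.39  0.17  0.51]
(-110, 28) [447.9   5.5  93.1] [ 0.74  0.74 -1.27  2.4   1.55  0.84 -0.2 ]
(-50, 28) [507.5  -1.7  93.1] [ 0.02  0.47 -0.24  2.29  1.34  0.22 -0.03]
(0, 28) [557.1  -7.6  93.1] [ 0.05  0.52 -0.25  2.17  1.07  0.24  0.29]
(0, 0) [557.1  -7.6  65.1] [ 0.04  0.58 -0.24  2.18  1.36  0.23 -0.  ]
```

```bash
sed -i 's/radians(20)/radians(8)/' h.py; python3 - <<'E'
from plant import *
from h import *
def chk(n,G,y):
    P=tcp_for_grip(G,y); j=solve_ik(list(P),list(QC(y).as_quat())); print(n,P.round(1),None if j is None else np.round(j,2))
chk("above",HANDLE+[0,0,90],CY);chk("grasp",HANDLE,CY);chk("lift",HANDLE+[0,0,75],CY)
xt=np.array([np.cos(TY),np.sin(TY),0])
for d,h in [(-110,28),(-50,28),(0,28),(0,0)]: chk((d,h),grip_for_hook(LOOP+d*xt+[0,0,h],TY),TY)
E
```

```text
above [434.6 311.6 111.2] [-0.8   0.5   0.02  2.05  0.15  0.48  0.82]
grasp [434.6 311.6  21.2] [-0.83  0.68  0.06  2.08  0.15  0.28  0.82]
lift [434.6 311.6  96.2] [-0.8   0.53  0.03  2.05  0.16  0.45  0.82]
(-110, 28) [444.1   6.   92.2] [-0.24  0.44  0.08  2.29  0.03  0.28  1.26]
(-50, 28) [503.7  -1.2  92.2] [-0.19  0.5   0.07  2.15  0.01  0.36  1.31]
(0, 28) [553.3  -7.2  92.2] [-0.16  0.55  0.06  2.02 -0.    0.43  1.35]
(0, 0) [553.3  -7.2  64.2] [-0.15  0.6   0.05  2.03  0.    0.37  1.34]
```

```bash
python3 - <<'E'
from plant import *
from h import *
import pickle
P=tcp_for_grip(HANDLE,CY);q=list(QC(CY).as_quat())
move_pose([P[0],P[1],200],q)
line_to([P[0],P[1],75],200);line_to(list(P),80)
print(get_eef_pos(),P,get_contact_force())
set_gripper(0,60);print(get_opening(),get_contact_force(),get_clock())
w=camera("wrist");cv2.imwrite("pics/w7.png",w["pixels"])
p=np.array(get_eef_pos())
line_to(list(p+[0,0,30]),60);print(get_opening(),get_contact_force())
wait(.3)
w=camera("wrist");cv2.imwrite("pics/w8.png",w["pixels"]);s=camera("scene");crop(s,300,150,180,140,4,"s9")
pickle.dump((w,s,get_eef_pos(),get_orientation()),open("c8.pkl","wb"))
E
```

```text
[434.77497671 311.78870063  21.49992061] [434.6070604  311.64215378  21.18490669] [-0.60104676 -0.113644   -0.22630057]
13.310019413616933 [-2.17614785  0.09436232  5.87431085] 20.3583
13.127330727780574 [-0.42598873 -0.71977311 -2.00022873]
```

View pics/w8.png

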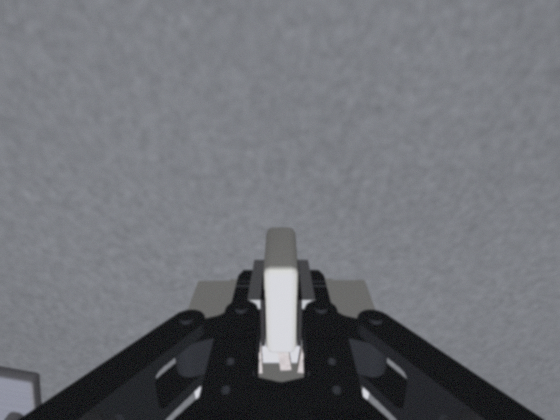

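View pics/s9.png

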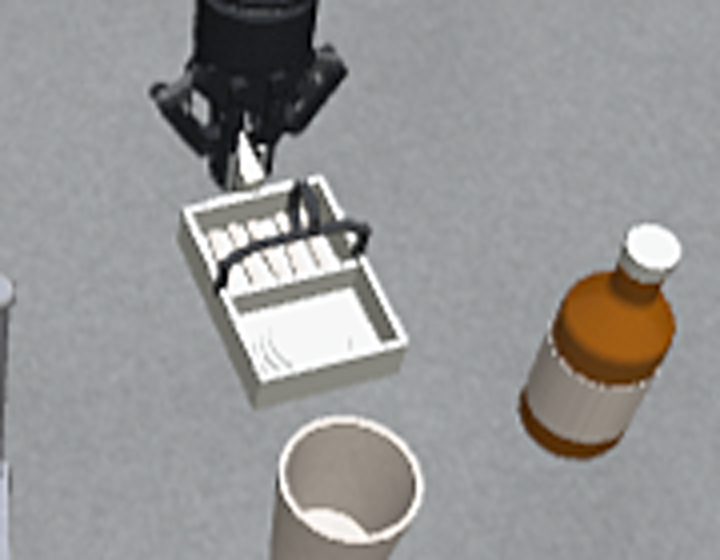

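```bash
python3 - <<'E'
from plant import *
from h import *
import pickle
xt=np.array([np.cos(TY),np.sin(TY),0])
p=np.array(get_eef_pos())
line_to([p[0]-10,p[1],98],120)
P=tcp_for_grip(grip_for_hook(LOOP-110*xt+[0,0,28],TY),TY)
move_pose(list(P+[0,0,6]),list(QC(TY).as_quat()))
line_to(list(P),60); wait(.4)
print(get_eef_pos(),P,get_contact_force(),get_opening(),get_clock())
w=camera("wrist");cv2.imwrite("pics/w9.png",w["pixels"]);s=camera("scene");t=camera("top");crop(s,140,130,190,145,4,"s10");crop(t,240,130,160,120,5,"t10")
pickle.dump((w,s,t,get_eef_pos(),get_orientation()),open("c9.pkl","wb"))
E
```

```text
[444.14706087   5.98827323  92.27944144] [444.0851198    5.98502442  92.18490669] [ 0.72002575 -0.29497225 -1.41028808] 13.62441773913914 23.825
```

View pics/s10.png

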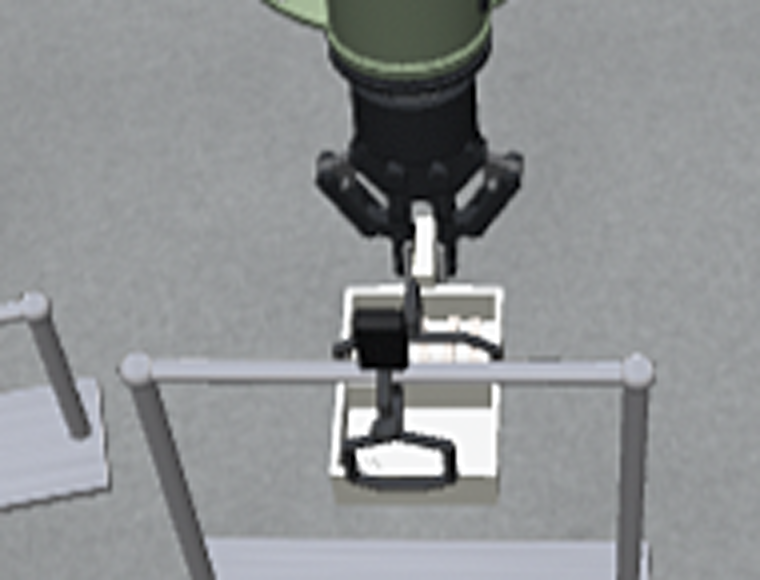

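View pics/t10.png

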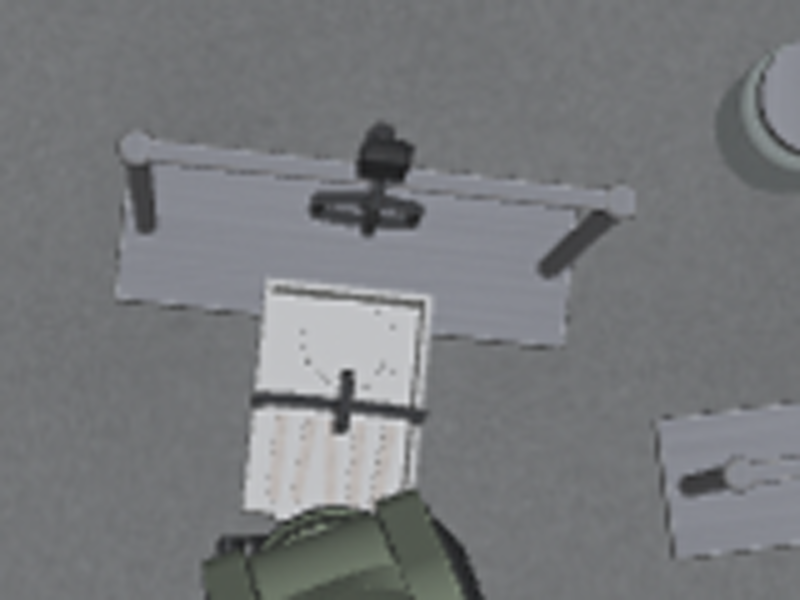

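View pics/w9.png

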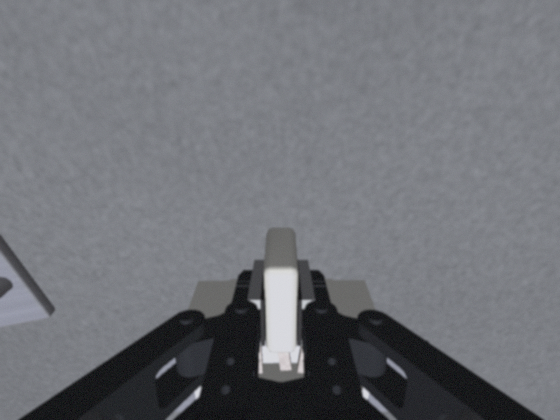

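```bash
python3 - <<'E'
from h import *
import pickle
w,s,t,p,q=pickle.load(open("c9.pkl","rb"))
xt=np.array([np.cos(TY),np.sin(TY),0]);yt=np.array([-xt[1],xt[0],0]);z=np.array([0,0,1.])
LP=[LOOP-12*yt,LOOP,LOOP+12*yt,LOOP-28*yt+44*z,LOOP+28*yt+44*z,LOOP-28*yt+14*z,LOOP+28*yt+14*z,LOOP+56*z,TALLM+24*xt-16*z]
H=LOOP-110*xt+28*z
HP=[H+12*z,H+15*xt-9*z,H-14*xt, H+75*xt+50*yt-71*z,H+75*xt-50*yt-71*z]
for c,n,box in [(s,"sm",(190,190,130,70)),(t,"tm",(280,145,80,95))]:
    crop(c,*box,6,n,[proj(c,X) for X in LP+HP])
E
```

```text
(no output)
```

View pics/sm.png

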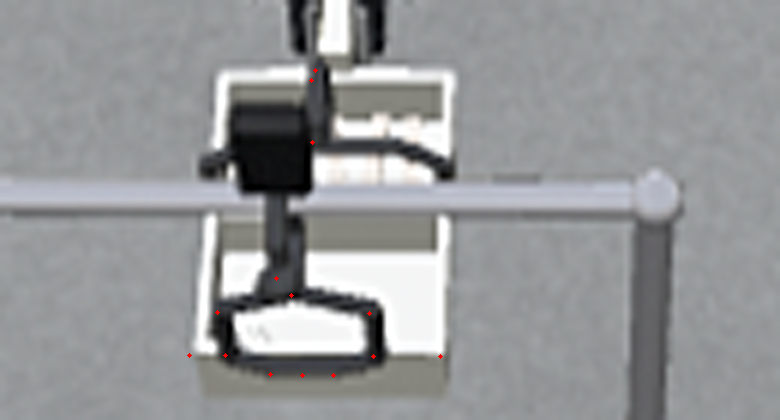

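View pics/tm.png

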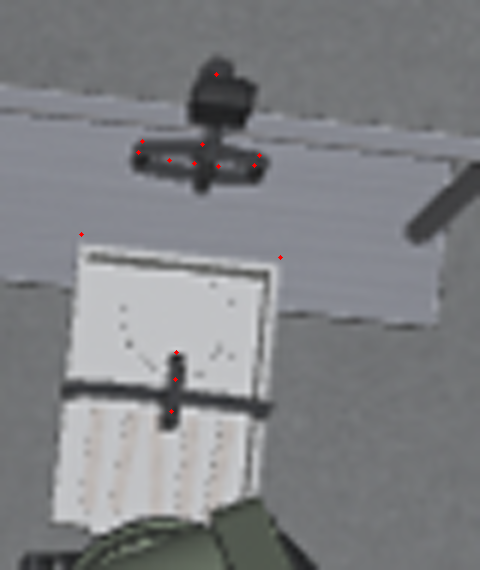

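```bash
python3 - <<'E'
from plant import *
from h import *
import pickle
xt=np.array([np.cos(TY),np.sin(TY),0]);yt=np.array([-xt[1],xt[0],0]);z=np.array([0,0,1.])
for d in [-40,-4]:
    P=tcp_for_grip(grip_for_hook(LOOP+d*xt+[0,0,29],TY),TY)
    line_to(list(P),80); print(d,get_eef_pos()-P,get_contact_force())
wait(.3)
s=camera("scene");t=camera("top");print(get_clock(),get_contact_force())
crop(s,180,180,130,100,6,"s11");crop(t,270,140,90,95,6,"t11")
pickle.dump((s,t),open("c11.pkl","wb"))
E
```

```text
-40 [-0.5043992   0.04047782 -0.09682565] [-0.97822353 -0.27797532 -1.45693384]
-4 [-0.50636373 -0.00253943 -0.19163393] [-3.84696700e-01 -4.92170739e-04 -2.10232980e+00]
26.0 [-0.82786488  0.31053349 -1.65692628]
```

View pics/s11.png

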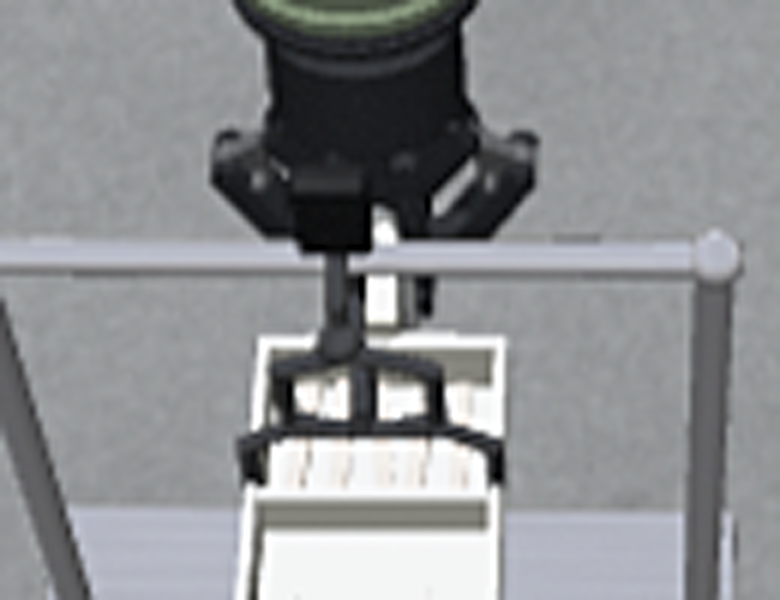

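View pics/t11.png

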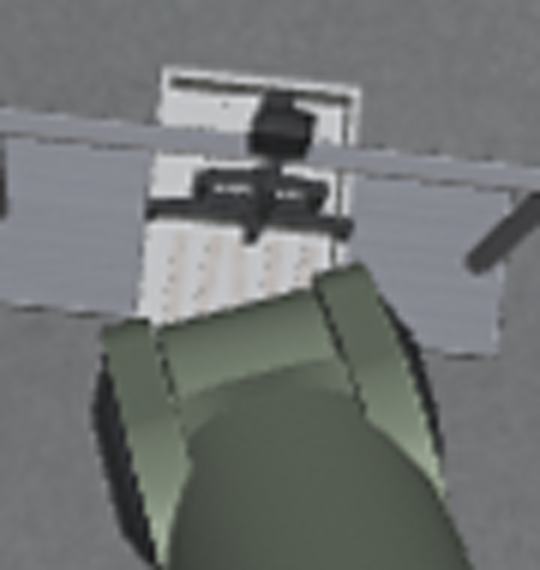

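```bash
python3 - <<'E'
from plant import *
from h import *
p=np.array(get_eef_pos())
for dz in [14,22,26,28,30]:
    line_to(list(p-[0,0,dz]),40); wait(.15); f=get_contact_force(); print(dz,np.round(f,2),np.round(get_torque(),2))
    if f[2]>6: break
s=camera("scene");t=camera("top");print(get_clock(),get_eef_pos())
crop(s,180,180,130,100,6,"s12");crop(t,270,140,90,95,6,"t12")
E
```

```text
14 [-0.36 -0.33 -1.72] [0.05 0.28 0.  ]
22 [ 0.85 -0.1  -0.72] [0.08 0.32 0.04]
26 [-0.4   0.58 -0.67] [ 0.08  0.34 -0.06]
28 [-0.26 -0.32  1.03] [-0.01 -0.1  -0.02]
30 [ 0.8  -0.22  5.08] [-0.08 -0.52 -0.  ]
28.45 [549.69587737  -6.61391835  63.48358697]
```

View pics/s12.png

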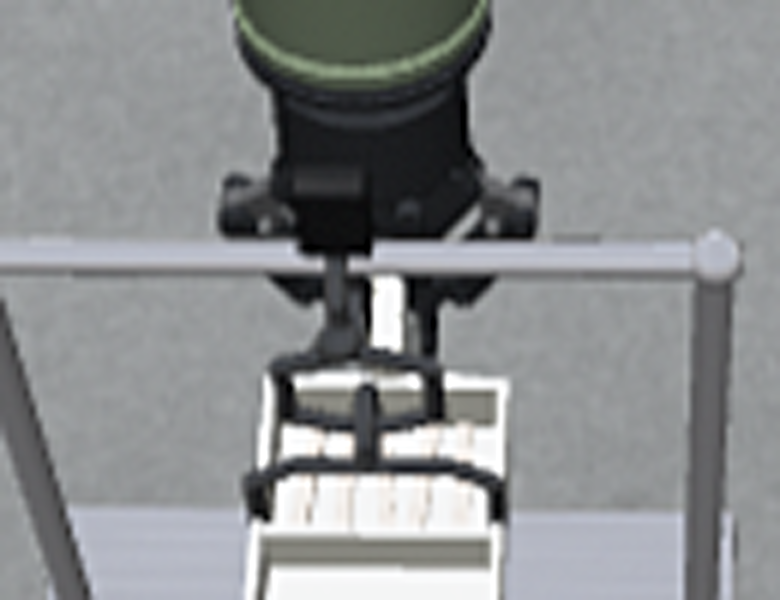

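View pics/t12.png

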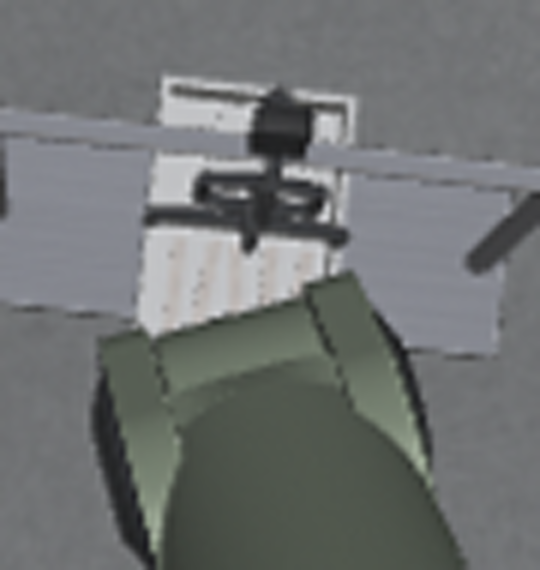

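```bash
python3 - <<'E'
from plant import *
from h import *
import pickle
p=np.array(get_eef_pos()); line_to(list(p+[0,0,1.2]),20); wait(.3); print(get_contact_force())
set_gripper(70); wait(1.0); print(get_contact_force(),get_clock())
s=camera("scene");crop(s,180,180,130,110,6,"s13")
wait(.5);s2=camera("scene");print(np.abs(s2["pixels"].astype(int)-s["pixels"]).max())
w=camera("wrist");cv2.imwrite("pics/w13.png",w["pixels"])
E
```

```text
[-0.00700359  0.43932725 -0.86480309]
[-0.06265521  0.18877706  0.50041052] 30.5833
114
```

View pics/s13.png

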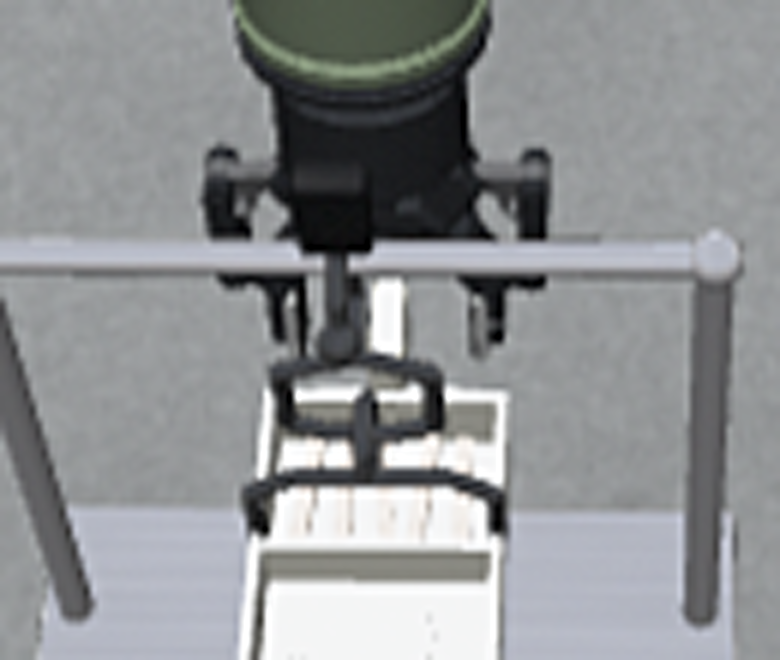

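View pics/w13.png

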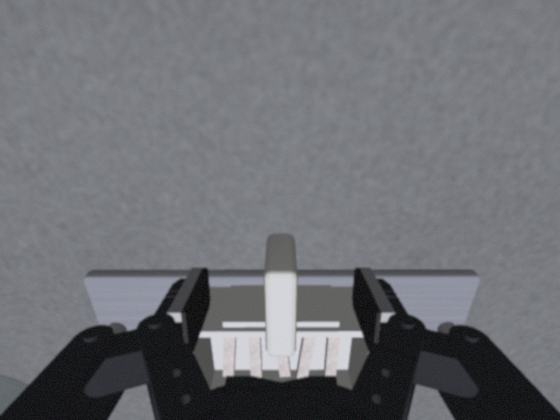

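```bash
python3 - <<'E'
from plant import *
from h import *
import pickle
p=np.array(get_eef_pos()); R=QC(TY).as_matrix()
line_to(list(p-110*R[:,2]),120); print(get_contact_force(),get_clock())
line_to([430,60,300],150); wait(2)
I=[]
for i in range(4):
    s=camera("scene");I.append(s["pixels"].astype(int)); wait(.35)
print([int((np.abs(I[i+1]-I[i]).max(2)>40).sum()) for i in range(3)],get_clock(),get_contact_force())
t=camera("top")
crop(s,140,180,190,140,4,"s14");crop(t,240,130,150,110,5,"t14")
pickle.dump((s,t),open("c14.pkl","wb"))
E
```

```text
[ 0.86300256 -0.12946156  0.05437365] 32.3
[3, 3, 1] 37.225 [-0.37632558 -0.1240078   0.12897364]
```

View pics/s14.png

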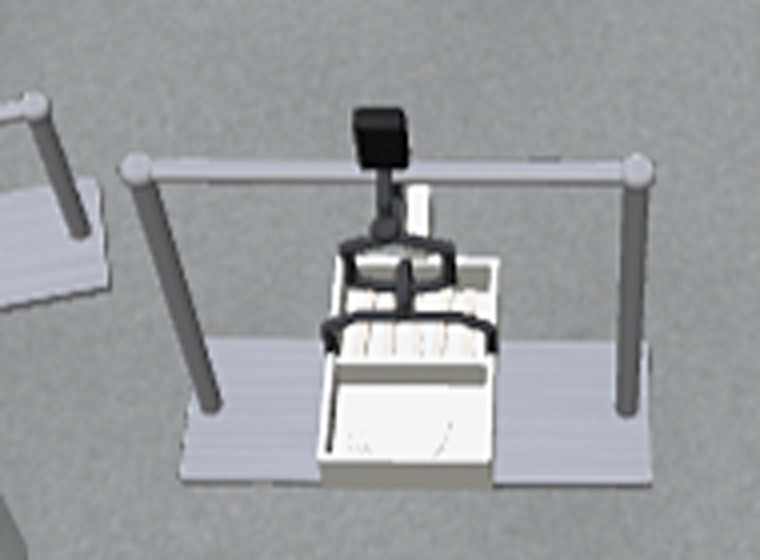

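View pics/t14.png

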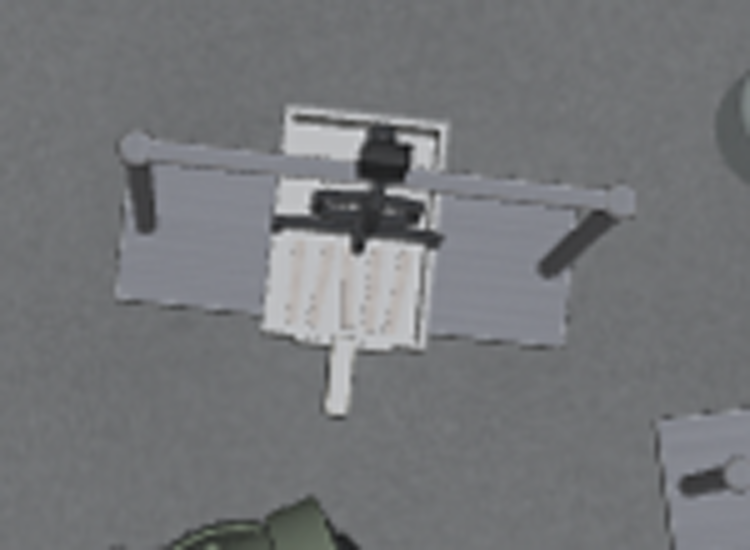

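```bash
python3 - <<'E'
from h import *
import pickle
s,t=pickle.load(open("c14.pkl","rb"))
S=lambda x,y:(140+x/4-.4,180+y/4-.4);T=lambda x,y:(240+x/5-.4,130+y/5-.4)
C=[tri([(s,S(*a)),(t,T(*b))]) for a,b in [((320,462),(450,123)),((494,462),(288,105)),((339,258),(425,350)),((499,259),(262,330))]]
for c in C: print(c[0].round(1),c[1])
d=(C[0][0]+C[1][0]-C[2][0]-C[3][0])/2;print("pitch",np.arctan2(d[2],np.hypot(d[0],d[1])))
d=(C[1][0]+C[3][0]-C[0][0]-C[2][0])/2;print("roll",np.arctan2(d[2],np.hypot(d[0],d[1])))
E
```

```text
[709.2 -76.4  78.1] [2.4, 2.4]
[721.1  23.6  79.6] [2.3, 2.3]
[568.8 -59.4  74. ] [1.9, 1.9]
[581.7  40.   75.7] [1.2, 1.2]
pitch 0.028443932046527155
roll 0.01569925955135934
```

Tray rim sits at 74 to 80 mm (43 + 36 = 79 mm expected), tilt is about 0.03 rad and the motion has died out, so I'm handing in.

```bash
python3 - <<'E'
from plant import *
from h import *
wait(1.0)
job_done()
s=camera("scene");cv2.imwrite("pics/s15.png",s["pixels"]);print(get_clock())
E
```

```text
the job is handed in; nothing more can be done
the job is handed in; nothing more can be done
```

The hanger is now on the middle of the tall rail and the caddy hangs by its hook from the hanger's loop. Both are let go, and I handed the job in at about 38 s of the 72 s allowed.

- **Caddy:** My last images put its rim at 74–80 mm (79 mm expected), so its underside is about 40 mm above the counter. The tilt was about 0.03 rad. It looked clear of the stand's posts, and four frames over about a second showed almost no motion.
- **Hanger:** It hung with its loop about 4 mm towards the robot from straight below the bar, roughly 2° off plumb. The hook still went in without a noticeable push.
- **Measurement limits:** The last rays to the caddy's corners missed each other by 1–2.5 mm. That is about the accuracy of the camera calibration.
- **Bystanders:** The arm stayed clear of the bottle, the jar and the cup, but I did not measure them again at the end.
- **Not done:** The picture I meant to take after handing in was refused, so there is no view from after that moment. No verdict was reported.

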